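Point out the shell and its dish

ROBOT

A 6-joint arm with a two-finger parallel gripper is mounted at the origin on the work surface. World frame = base frame: x ahead of the robot, y to its left, z up, the work surface at z = 0. Lengths are in m, angles in degrees, forces in N, time in s.
With the tool pointing down it reaches from about 0.375 to 0.9 m from the base axis. Payload 3.1 kg.
Tool frame: the origin (TCP) lies on the centre line of the jaws, within the pads' length; the fingertips stand 25 mm ahead of it and the grasp point (between the pads) lies 6 mm ahead of it; y points along the fingers, x is the direction in which the jaws open and shut, and the axes are right-handed (so a half turn about y gives the same grasp; the last joint's range is limited). The gripper opens to 87 mm and grips with 3 to 60 N. Pads are 19 mm wide; open, the fingers measure 117 mm over their backs; the gripper's body (75 mm by 190 mm) begins 51 mm behind the grasp point.
Start: joints at [-84.998, 30.224, 82.088, -0, 67.689, -10.227], TCP at [0.164, -0.603, 0.248] pointing down, gripper open.
Joint ranges: [-176.69, 176.69], [-43.24, 126.21], [12.49, 139.97], [-82, 262], [0, 151.66], [-163.58, 163.58]. Speed limits (degrees/s): [159.86, 159.86, 180, 180, 180, 180].

INTERFACE

Orientations are given as a 3x3 rotation matrix whose columns are the frame's x, y, z axes.
In Python, from rig import * gives the robot as it stands.
- The arm moves only by the tool play_rows, never from a script. Its argument "commands" is a list of rows, each a list of 2 entries, a list of its own where there are three numbers: the shift along the world's x, y, z in m, then the turn, a rotation vector about the world's x, y, z in rad. A call has 1 to 10 rows; each row is the pose to reach, as a shift and turn from the pose commanded when the call began; what a row does not reach only later rows make up. A row lasts 1/8 s, in which the tool goes at most 62.5 mm and 10.7 degrees, less where a joint would pass 70% of its speed; a pose out of reach is approached as far as the arm can. A call with a gripper value outside its range is refused whole. "gripper" is the finger opening in m, from 0 to 0.087, set as the call begins (left out, the last holds). The fingers move at their own pace and stop on an object; the grip force is fixed at half the most. Time passes only in rows, so rows that repeat a pose let the fingers close. It gives the time, the measured TCP pose, the force and the opening at its end, in the units of the state.
- read_state(): the state, without advancing time (a new reading comes with each control period).
- capture(name): name is "side" or "top" or "wrist"; returns a dict with "frame" (480x640x3 uint8, red, green, blue), "depth" (480x640 float32, m along the optical axis (not along the pixel's ray), 0 where there is no reading), "mtx" (3x3 intrinsics, pixels), "dist_coeffs" ([k1, k2, p1, p2, k3] as OpenCV has them; the pictures are not rectified), "cam_to_world" (4x4, takes a point from camera to world coordinates); the wrist camera has in their place "hand_eye" (4x4, takes a point from camera to tool coordinates, whose origin is the TCP and whose axes are the tool frame's). Camera axes: x right, y down, z forward; pixel columns grow to the right and rows downward; lengths in m; the calibration is good to about 2 mm. A picture is of the moment at which its call begins: read the wrist's pose just before it.
- hand_in(): hands the job in, once; it reports no verdict.
The state is a dict: "time_s": time; "joint_positions": joint angles; "qvel": joint speeds; "tau": joint torques, N m; "position": TCP position; "tcp_rot": TCP orientation; "force": force on the tool from outside, world axes, zero at the start; "moment": the same for the moment, N m; "opening": opening from 0.0 (shut) to 1.0 (fully open).
Only numpy, scipy, OpenCV 4.12 (cv2) and the standard library are available. Lean on these libraries where they do the work, as an engineer would, in place of code of your own. Each camera call takes 0.05 s, during which the arm holds its last target. There are 200 camera calls.

TASK

Show the trainee which shell to transfer and where it goes: point at the long pointed shell in the specimen tray, with the fingertips two or three centimetres above the tray, and keep pointing there for two seconds; then point in the same way, for two seconds, at the empty Petri dish. Touch and move nothing, and on the way do not bring the fingertips low over any other shell or dish. Finish with the hand raised at least 20 cm above the bench.

Things in the scene. Friction and masses are not known exactly. Their poses are not given: they have to be found in the camera images.
- tray: White plastic specimen tray lying on the bench: 130 mm along its own x, 192 mm along its own y, 24 mm high, open on top, walls 3 mm, floor 3 mm. Six square compartments, two along x by three along y, centres 63 mm apart, 60 mm wide inside; five hold one shell each, one is empty. Origin: centre of its underside, z up. Unlisted fixed equipment stands only farther than 0.75 m ahead of the robot or more than 0.35 m to either side.
- turret_mid (a point): The long pointed shell (a turret shell): a slender ringed cone 54 mm long, 19 mm across at its thick end, lying on its side in one of the compartments, wholly below the tray's rim. This point is the middle of the shell, about 12 mm above the bench; the tray's rim stands 24 mm above the bench.
- coil: Flat coiled shell, a spiral disc 42 mm across and 11 mm high, in the tray. Origin: centre of its underside.
- limpet: Limpet shell, a low ribbed round cone 40 mm across and 15 mm high, in the tray. Origin: centre of its underside.
- moon: Moon-snail shell, a smooth ball 30 mm across with a small spire, 34 mm high, in the tray, standing up to 14 mm above the tray's rim. Origin: centre of its underside.
- cockle: Cockle shell, a domed fan with ribs, 42 mm across and 15 mm high, in the tray. Origin: centre of its underside.
- dish_empty: The empty Petri dish: a clear round open dish, 90 mm across, 15 mm high, on the bench, the only one of three like it with nothing in it. Origin: centre of its underside, on the bench.
- dish_stones: Petri dish of the same kind (90 mm across, 15 mm high) with three small grey stones in it. Origin: centre of its underside.
- dish_mussel: Petri dish of the same kind (90 mm across, 17 mm high with its contents) with one brown mussel shell, 60 mm long, in it. Origin: centre of its underside.
- tweezers: Steel tweezers 120 mm long and 8 mm high, lying along their own x. Origin: middle, on the bench. A bystander.
- bulb: Cream rubber pipette bulb 49 mm long and 17 mm across, lying along its own x. Origin: middle, on the bench. A bystander.
- slide_box: White carton of microscope slides, 55 mm along its x, 80 mm along its y, 30 mm high. Origin: centre of its underside. A bystander.
- vial: Small glass vial with a black cap, 25 mm across and 52 mm high, upright. Origin: centre of its underside. A bystander.
- loupe: Black folding hand lens lying flat: ring 38 mm across and 10 mm high centred 28 mm along +x of its origin, handle back to 47 mm along -x. Origin: on the bench. A bystander.
Not all that is in view belongs to the job. Leave any pink look-alike of the part that bears turret_mid alone.

How it is judged:
By the outcome, as a careful person would: the job done as asked, in the order asked, and still so for the second after the job is handed in, with the robot touching nothing.
It also fails if it takes over 48 s, if anything falls off the work surface, if the arm or the gripper's body presses on something with over 40 N, if the wrist force passes 120 N, or if a joint passes its speed limit or range.

## Working session

There is one attempt and no reset: what is moved stays moved. The work goes in short steps, Python scripts to look and compute and a tool call to move; the robot and the scene stay as the last step left them, time stands still between calls to the robot, and variables do not carry over. Pictures are saved under pics/ and viewed, about 8 in all and at most 12, crops included, and the job is handed in when it is done.

Besides the shell and the picture viewer there is one more tool, called after "Call:" by a JSON object that holds its "op" and its "data", one argument or row to a line. play_rows: Moves the arm, as the interface text tells. Its arguments: {"type":"object","properties":{"commands":{"type":"array"},"gripper":{"type":"number"}},"required":["commands"]}

```bash
mkdir -p pics
cat > h.py <<'E'
from rig import *
import numpy as np, cv2
def world(c,u,v,z):
    p=cv2.undistortPoints(np.array([[[u,v]]],float),c["mtx"],np.array(c["dist_coeffs"])).ravel()
    T=np.array(c["cam_to_world"]); d=T[:3,:3]@[p[0],p[1],1]; o=T[:3,3]
    return o+d*(z-o[2])/d[2]
E
python3 - <<'E'
from h import *
for n in("top","side"):
    c=capture(n); cv2.imwrite(f"pics/{n}0.png",c["frame"][:,:,::-1]); print(np.round(c["cam_to_world"],3))
s=read_state(); print(s["time_s"],np.round(s["tcp_rot"],3),s["position"],s["opening"])
E
```

```text
[[ 0.024 -0.999  0.028  0.53 ]
 [-1.    -0.024 -0.005  0.02 ]
 [ 0.005 -0.028 -1.     0.805]
 [ 0.     0.     0.     1.   ]]
[[-0.964 -0.196  0.178  0.42 ]
 [-0.264  0.74  -0.618  0.516]
 [-0.01  -0.643 -0.766  0.666]
 [ 0.     0.     0.     1.   ]]
0.1 [[ 0.263 -0.     0.965]
 [-0.965  0.002  0.263]
 [-0.002 -1.     0.   ]] [ 0.16415671 -0.60241049  0.24666151] 1.0043853463650374
```

View pics/top0.png

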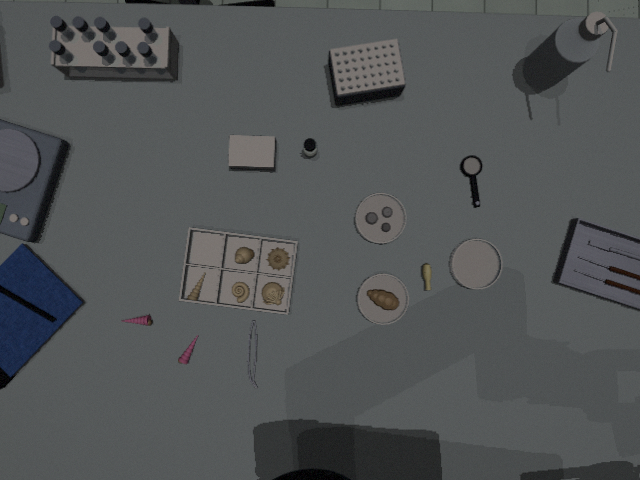

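View pics/side0.png

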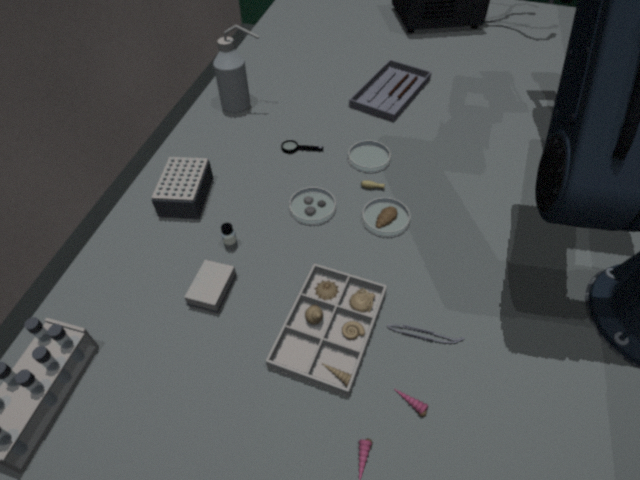

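The top view shows the turret shell in the tray's lower-left compartment, around (197,287). The empty dish is around (476,264), the stones at (380,218) and the mussel at (382,299). Two pink look-alikes lie outside the tray. I'll enlarge both targets.

Run:
```python
from h import *
c=capture("top"); f=c["frame"][:,:,::-1]
a=cv2.resize(f[220:320,170:310],None,fx=5,fy=5,interpolation=cv2.INTER_CUBIC)[:, :400]
b=cv2.resize(f[230:300,440:510],None,fx=5,fy=5,interpolation=cv2.INTER_CUBIC)
b=cv2.copyMakeBorder(b,0,150,0,0,cv2.BORDER_CONSTANT)
cv2.imwrite("pics/crop.png",cv2.convertScaleAbs(np.hstack([a,b]),alpha=1.4))
for n,u,v,z in[("turret",197,287,.012),("trayTL",190,229,.024),("trayTR",298,241,.024),("trayBL",180,301,.024),("trayBR",289,314,.024),("dishE",476,264,.015),("dishL",449.5,264,.015),("dishR",502,264,.015),("stones",380.5,218.5,.015),("mussel",382.5,299,.015),("vial",310,145,.052)]: print(n,np.round(world(c,u,v,z),4))
s=read_state();print(s["position"])
c=capture("side")
for n,u,v,z in[("turret",338,373,.012),("dishE",369.5,155.5,.015)]: print("side",n,np.round(world(c,u,v,z),4))
```

```text
turret [0.4794 0.2287 0.012 ]
trayTL [0.5811 0.241  0.024 ]
trayTR [0.5647 0.0515 0.024 ]
trayBL [0.4551 0.2544 0.024 ]
trayBR [0.4371 0.064  0.024 ]
dishE [ 0.5319 -0.2646  0.015 ]
dishL [ 0.5308 -0.2174  0.015 ]
dishR [ 0.533 -0.311  0.015]
stones [ 0.6086 -0.0934  0.015 ]
mussel [ 0.4662 -0.0998  0.015 ]
vial [0.727  0.0342 0.052 ]
[ 0.16416702 -0.60252454  0.24677443]
side turret [0.4794 0.2311 0.012 ]
side dishE [ 0.5323 -0.2576  0.015 ]
```

View pics/crop.png

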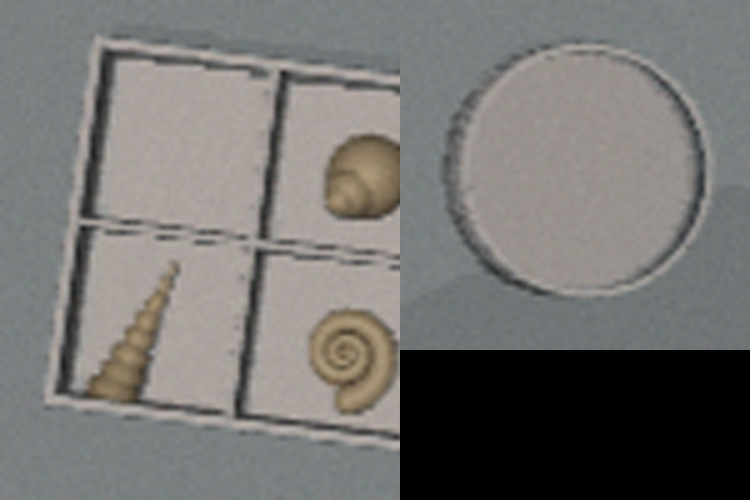

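The turret's middle is about (0.480, 0.228) and the empty dish's centre about (0.532, -0.264). The two cameras agree to within 2–3 mm on the turret and 7 mm on the dish; I'll check the dish from closer. I'm travelling high with the fingers shut.

Call:
{"op": "play_rows", "data": {
  "commands": [
    [[0.034, 0.035, 0.0], [0, 0, 0.15]],
    [[0.067, 0.07, 0.0], [0, 0, 0.3]],
    [[0.1, 0.105, 0.0], [0, 0, 0.45]],
    [[0.134, 0.14, 0.0], [0, 0, 0.6]],
    [[0.168, 0.175, 0.0], [0, 0, 0.75]],
    [[0.2, 0.21, 0.0], [0, 0, 0.9]],
    [[0.235, 0.245, 0.0], [0, 0, 1.05]],
    [[0.268, 0.28, 0.0], [0, 0, 1.2]],
    [[0.3, 0.315, 0.0], [0, 0, 1.35]],
    [[0.326, 0.35, 0.0], [0, 0, 1.5]]
  ],
  "gripper": 0
}}

```text
time_s: 1.45
position: [0.4913, -0.2518, 0.2475]
tcp_rot: [[0.98, 0.0, -0.199], [0.199, -0.0, 0.98], [0.0, -1.0, -0.0]]
force: [-0.9, 0.2, -0.7]
opening: 0.019
```

Call:
{"op": "play_rows", "data": {
  "commands": [
    [[0, 0.03, 0], [0, 0, 0]],
    [[0, 0.08, 0], [0, 0, 0]],
    [[0, 0.13, 0], [0, 0, 0]],
    [[0, 0.18, 0], [0, 0, 0]],
    [[0, 0.23, 0], [0, 0, 0]],
    [[0, 0.28, 0], [0, 0, 0]],
    [[0, 0.33, 0], [0, 0, 0]],
    [[0, 0.38, 0], [0, 0, 0]],
    [[0, 0.43, 0], [0, 0, 0]],
    [[-0.01, 0.46, 0], [0, 0, 0]]
  ]
}}

```text
time_s: 2.7
position: [0.4804, 0.2092, 0.2475]
tcp_rot: [[0.981, 0.001, -0.195], [0.195, 0.0, 0.981], [0.001, -1.0, 0.0]]
force: [-0.1, -0.0, 0.2]
opening: 0.006
```

Run:
```python
from h import *
s=read_state();print(s["time_s"],s["position"],np.round(s["tcp_rot"],3),s["joint_positions"],s["opening"])
w=capture("wrist"); cv2.imwrite("pics/w1.png",w["frame"][:,:,::-1]); print(np.round(w["hand_eye"],3))
```

```text
2.7 [0.48039595 0.20924616 0.24753569] [[ 0.981  0.001 -0.195]
 [ 0.195  0.     0.981]
 [ 0.001 -1.     0.   ]] [1.12973730e+01 2.24446535e+01 9.65487056e+01 1.90692175e-02
 6.09492640e+01 1.65948019e-02] 0.006421105404494211
[[ 1.    -0.     0.001 -0.001]
 [-0.001 -0.29   0.957 -0.136]
 [ 0.    -0.957 -0.29   0.079]
 [ 0.     0.     0.     1.   ]]
```

View pics/w1.png

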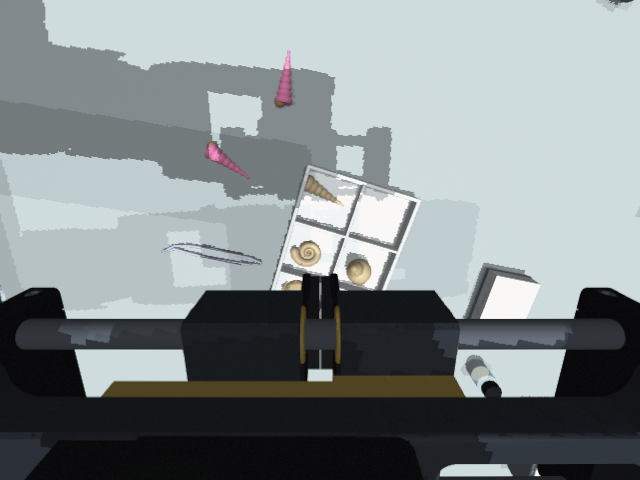

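The wrist view shows the turret in its compartment with its tip at (343,206), its base at (309,184) and its middle near (325,194). I'll convert those to world positions.

```bash
cat >> h.py <<'E'
def wristcam():
    s=read_state(); c=capture("wrist"); T=np.eye(4); T[:3,:3]=s["tcp_rot"]; T[:3,3]=s["position"]
    c["cam_to_world"]=T@np.array(c["hand_eye"]); return c
E
python3 - <<'E'
from h import *
c=wristcam()
for u,v,z in[(343,206,.008),(309,184,.012),(325,194,.012),(308,166,.024),(420,200,.024)]: print(np.round(world(c,u,v,z),4))
c=capture("top")
for u,v,z in[(205,273,.008),(193,298.5,.012),(198.8,286,.012),(477.2,264,.015)]: print("top",np.round(world(c,u,v,z),4))
E
```

```text
[0.5029 0.2204 0.008 ]
[0.4601 0.2379 0.012 ]
[0.4797 0.2305 0.012 ]
[0.4555 0.258  0.024 ]
[0.5822 0.2464 0.024 ]
top [0.5043 0.2163 0.008 ]
top [0.4589 0.2351 0.012 ]
top [0.4812 0.2256 0.012 ]
top [ 0.532  -0.2668  0.015 ]
```

The cameras agree on about (0.480, 0.228). I'll move over it, then descend vertically to TCP z ≈ 0.0735, which puts the tips at 48.5 mm, about 24.5 mm above the rim.

Call:
{"op": "play_rows", "data": {
  "commands": [
    [[0, 0.019, 0], [0, 0, 0]],
    [[0, 0.019, 0], [0, 0, 0]],
    [[0, 0.019, -0.03], [0, 0, 0]],
    [[0, 0.019, -0.06], [0, 0, 0]],
    [[0, 0.019, -0.09], [0, 0, 0]],
    [[0, 0.019, -0.12], [0, 0, 0]],
    [[0, 0.019, -0.145], [0, 0, 0]],
    [[0, 0.019, -0.162], [0, 0, 0]],
    [[0, 0.019, -0.17], [0, 0, 0]],
    [[0, 0.019, -0.174], [0, 0, 0]]
  ]
}}

```text
time_s: 4.1
position: [0.4806, 0.2256, 0.0734]
tcp_rot: [[0.981, 0.0, -0.193], [0.193, -0.0, 0.981], [0.0, -1.0, -0.0]]
force: [-0.3, 0.1, 0.5]
opening: 0.005
```

Run:
```python
from h import *
c=wristcam(); a=cv2.resize(c["frame"][:,:,::-1],(400,300))
s=capture("side")["frame"][250:420,230:430,::-1]; s=cv2.resize(s,(353,300),interpolation=cv2.INTER_CUBIC)
cv2.imwrite("pics/p1.png",np.hstack([a,s])); print(read_state()["position"])
```

```text
[0.4805037  0.22581136 0.07365424]
```

View pics/p1.png

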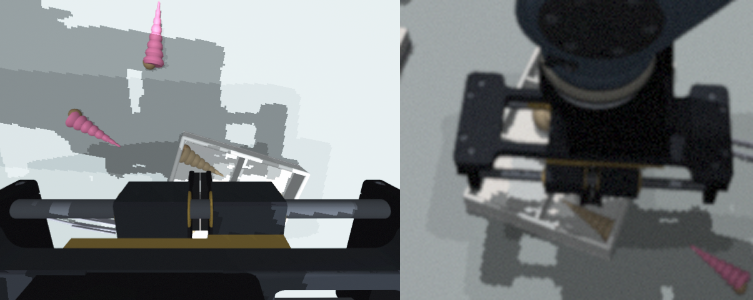

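The fingertips are over the turret's compartment and nothing is touching. I'll nudge y by 2 mm and hold for well over 2 s.

Call:
{"op": "play_rows", "data": {
  "commands": [
    [[-0.001, 0.002, 0], [0, 0, 0]],
    [[-0.001, 0.002, 0], [0, 0, 0]],
    [[-0.001, 0.002, 0], [0, 0, 0]],
    [[-0.001, 0.002, 0], [0, 0, 0]],
    [[-0.001, 0.002, 0], [0, 0, 0]],
    [[-0.001, 0.002, 0], [0, 0, 0]],
    [[-0.001, 0.002, 0], [0, 0, 0]],
    [[-0.001, 0.002, 0], [0, 0, 0]],
    [[-0.001, 0.002, 0], [0, 0, 0]],
    [[-0.001, 0.002, 0], [0, 0, 0]]
  ]
}}

```text
time_s: 5.45
position: [0.4792, 0.228, 0.0736]
tcp_rot: [[0.981, -0.0, -0.194], [0.194, -0.0, 0.981], [-0.0, -1.0, -0.0]]
force: [-0.1, 0.2, 0.0]
opening: 0.005
```

Call:
{"op": "play_rows", "data": {
  "commands": [
    [[0, 0, 0], [0, 0, 0]],
    [[0, 0, 0], [0, 0, 0]],
    [[0, 0, 0], [0, 0, 0]],
    [[0, 0, 0], [0, 0, 0]],
    [[0, 0, 0], [0, 0, 0]],
    [[0, 0, 0], [0, 0, 0]],
    [[0, 0, 0], [0, 0, 0]],
    [[0, 0, 0], [0, 0, 0]],
    [[0, 0, 0], [0, 0, 0]],
    [[0, 0, 0], [0, 0, 0]]
  ]
}}

```text
time_s: 6.7
position: [0.4791, 0.228, 0.0735]
tcp_rot: [[0.981, -0.0, -0.194], [0.194, -0.0, 0.981], [-0.0, -1.0, -0.0]]
force: [-0.0, -0.2, -0.3]
opening: 0.004
```

Call:
{"op": "play_rows", "data": {
  "commands": [
    [[0, 0, 0], [0, 0, 0]],
    [[0, 0, 0], [0, 0, 0]],
    [[0, 0, 0], [0, 0, 0]],
    [[0, 0, 0.03], [0, 0, 0]],
    [[0, 0, 0.06], [0, 0, 0]],
    [[0, 0, 0.09], [0, 0, 0]],
    [[0, 0, 0.12], [0, 0, 0]],
    [[0, 0, 0.15], [0, 0, 0]],
    [[0, 0, 0.176], [0, 0, 0]],
    [[0, 0, 0.176], [0, 0, 0]]
  ]
}}

```text
time_s: 7.95
position: [0.4804, 0.2283, 0.2514]
tcp_rot: [[0.981, 0.005, -0.194], [0.194, 0.001, 0.981], [0.005, -1.0, 0.0]]
force: [0.1, 0.0, -0.3]
opening: 0.007
```

Call:
{"op": "play_rows", "data": {
  "commands": [
    [[0, -0.03, 0], [0, 0, 0]],
    [[0, -0.075, 0], [0, 0, 0]],
    [[0, -0.12, 0], [0, 0, 0]],
    [[0, -0.165, 0], [0, 0, 0]],
    [[0, -0.21, 0], [0, 0, 0]],
    [[0, -0.255, 0], [0, 0, 0]],
    [[0, -0.3, 0], [0, 0, 0]],
    [[0, -0.34, 0], [0, 0, 0]],
    [[0, -0.37, 0], [0, 0, 0]],
    [[0, -0.38, 0], [0, 0, 0]]
  ]
}}

```text
time_s: 9.2
position: [0.4786, -0.1532, 0.2483]
tcp_rot: [[0.982, -0.002, -0.191], [0.191, 0.001, 0.982], [-0.002, -1.0, 0.001]]
force: [-0.3, 1.1, 0.2]
opening: 0.003
```

Run:
```python
from h import *
c=wristcam(); cv2.imwrite("pics/w2.png",c["frame"][:,:,::-1]); print(read_state()["position"])
```

```text
[ 0.4787823  -0.15349787  0.24843296]
```

View pics/w2.png

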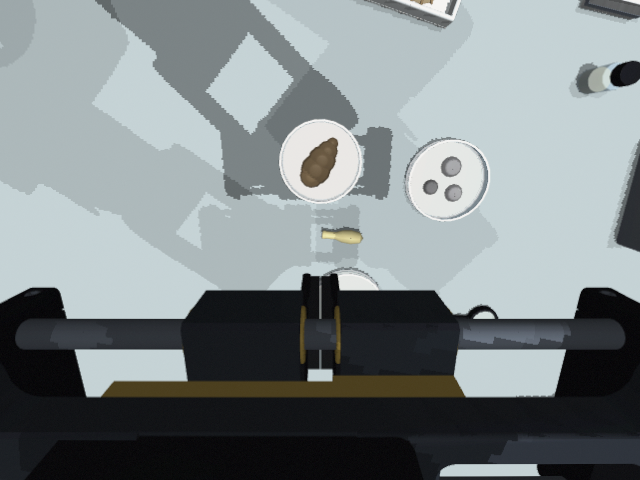

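The wrist camera shows the mussel dish at (320,160) and the stones dish at (447,180). Only the edge of the empty dish shows, at (350,275), hidden by the hand. I'll pass beyond it at height to see it fully.

Call:
{"op": "play_rows", "data": {
  "commands": [
    [[0.006, -0.02, 0], [0, 0, 0]],
    [[0.016, -0.055, 0], [0, 0, 0]],
    [[0.028, -0.095, 0], [0, 0, 0]],
    [[0.04, -0.135, 0], [0, 0, 0]],
    [[0.05, -0.17, 0], [0, 0, 0]],
    [[0.053, -0.19, 0], [0, 0, 0]],
    [[0.053, -0.2, 0], [0, 0, 0]],
    [[0.053, -0.2, 0], [0, 0, 0]]
  ]
}}

```text
time_s: 10.25
position: [0.5319, -0.3515, 0.2493]
tcp_rot: [[0.981, -0.001, -0.194], [0.194, 0.001, 0.981], [-0.001, -1.0, 0.001]]
force: [-1.0, 1.3, -0.5]
opening: 0.003
```

Run:
```python
from h import *
c=wristcam(); cv2.imwrite("pics/w3.png",c["frame"][:,:,::-1]); np.save("w3.npy",c["cam_to_world"]); print(read_state()["position"])
```

```text
[ 0.53184254 -0.350976    0.24938964]
```

View pics/w3.png

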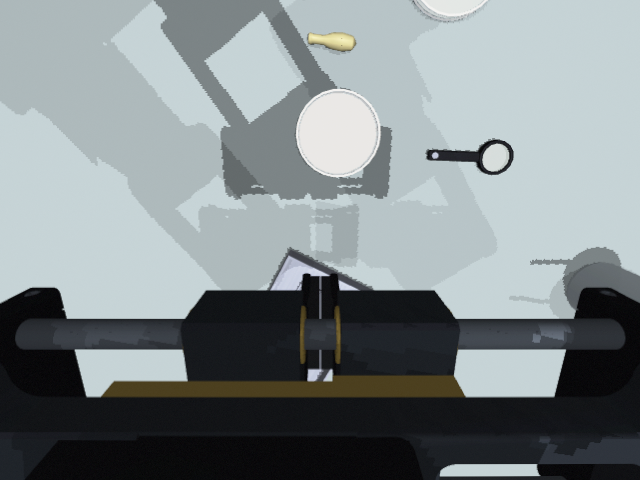

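The empty dish is fully visible, centred at (338.5,133), and nothing is in it.

Run:
```python
from h import *
c=wristcam()
for u,v in[(338.5,133),(296,133),(381,133)]: print(np.round(world(c,u,v,.013),4))
print(read_state()["position"])
```

```text
[ 0.5348 -0.2657  0.013 ]
[ 0.4902 -0.2746  0.013 ]
[ 0.5793 -0.2569  0.013 ]
[ 0.53187628 -0.35072256  0.2495053 ]
```

The dish measures 91 mm across, which matches its listed size. The centre is about (0.533, -0.265). I'll move above it and descend to TCP z ≈ 0.066, putting the tips 41 mm above the bench and about 26 mm above the dish's rim.

Call:
{"op": "play_rows", "data": {
  "commands": [
    [[0.001, 0.03, 0], [0, 0, 0]],
    [[0.001, 0.07, 0], [0, 0, 0]],
    [[0.001, 0.086, 0], [0, 0, 0]],
    [[0.001, 0.086, 0], [0, 0, 0]],
    [[0.001, 0.086, -0.04], [0, 0, 0]],
    [[0.001, 0.086, -0.08], [0, 0, 0]],
    [[0.001, 0.086, -0.12], [0, 0, 0]],
    [[0.001, 0.086, -0.155], [0, 0, 0]],
    [[0.001, 0.086, -0.175], [0, 0, 0]],
    [[0.001, 0.086, -0.183], [0, 0, 0]]
  ]
}}

```text
time_s: 11.6
position: [0.5329, -0.2671, 0.0651]
tcp_rot: [[0.981, -0.001, -0.193], [0.193, 0.0, 0.981], [-0.001, -1.0, 0.001]]
force: [-0.5, -0.6, 0.7]
opening: 0.005
```

Call:
{"op": "play_rows", "data": {
  "commands": [
    [[0, 0, 0], [0, 0, 0]],
    [[0, 0, 0], [0, 0, 0]],
    [[0, 0, 0], [0, 0, 0]],
    [[0, 0, 0], [0, 0, 0]],
    [[0, 0, 0], [0, 0, 0]],
    [[0, 0, 0], [0, 0, 0]],
    [[0, 0, 0], [0, 0, 0]],
    [[0, 0, 0], [0, 0, 0]],
    [[0, 0, 0], [0, 0, 0]],
    [[0, 0, 0], [0, 0, 0]]
  ]
}}

```text
time_s: 12.85
position: [0.5332, -0.266, 0.0665]
tcp_rot: [[0.981, -0.0, -0.194], [0.194, 0.0, 0.981], [-0.0, -1.0, 0.0]]
force: [0.8, -0.4, -0.1]
opening: 0.003
```

Call:
{"op": "play_rows", "data": {
  "commands": [
    [[0, 0, 0], [0, 0, 0]],
    [[0, 0, 0], [0, 0, 0]],
    [[0, 0, 0], [0, 0, 0]],
    [[0, 0, 0], [0, 0, 0]],
    [[0, 0, 0], [0, 0, 0]],
    [[0, 0, 0], [0, 0, 0]],
    [[0, 0, 0], [0, 0, 0]],
    [[0, 0, 0], [0, 0, 0]],
    [[0, 0, 0], [0, 0, 0]],
    [[0, 0, 0], [0, 0, 0]]
  ]
}}

```text
time_s: 14.1
position: [0.5332, -0.266, 0.0665]
tcp_rot: [[0.981, -0.0, -0.194], [0.194, 0.0, 0.981], [-0.0, -1.0, 0.0]]
force: [1.6, -0.5, -0.5]
opening: 0.004
```

Run:
```python
from h import *
print(read_state()["position"])
c=wristcam(); a=cv2.resize(c["frame"][:,:,::-1],(400,300))
s=cv2.resize(capture("side")["frame"][:,:,::-1],(400,300)); cv2.imwrite("pics/p2.png",np.hstack([a,s]))
```

```text
[ 0.53319671 -0.26601915  0.06654979]
```

View pics/p2.png

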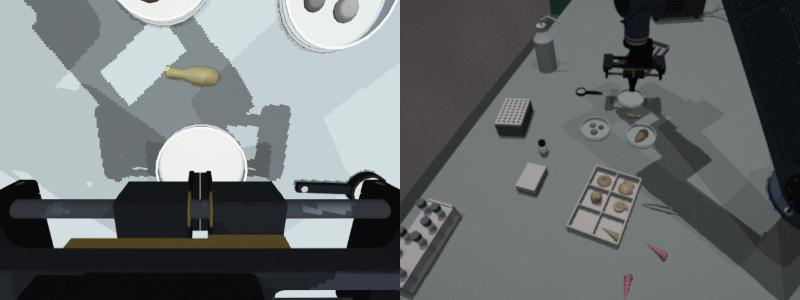

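The fingertips point at the empty dish, held for about 2.5 s, and the scene is undisturbed. I'll raise the hand straight up.

Call:
{"op": "play_rows", "data": {
  "commands": [
    [[0, 0, 0], [0, 0, 0]],
    [[0, 0, 0.03], [0, 0, 0]],
    [[0, 0, 0.07], [0, 0, 0]],
    [[0, 0, 0.11], [0, 0, 0]],
    [[0, 0, 0.15], [0, 0, 0]],
    [[0, 0, 0.19], [0, 0, 0]],
    [[0, 0, 0.22], [0, 0, 0]],
    [[0, 0, 0.235], [0, 0, 0]],
    [[0, 0, 0.235], [0, 0, 0]],
    [[0, 0, 0.235], [0, 0, 0]]
  ]
}}

```text
time_s: 15.45
position: [0.5325, -0.2655, 0.2999]
tcp_rot: [[0.981, -0.002, -0.194], [0.194, 0.002, 0.981], [-0.002, -1.0, 0.002]]
force: [0.9, 0.1, 0.7]
opening: 0.005
```

Run:
```python
from h import *
s=read_state(); print(s["time_s"],s["position"],s["force"],np.abs(s["qvel"]).max())
print(hand_in())
```

```text
15.45 [ 0.53248226 -0.26551679  0.29994779] [0.88129644 0.05121944 0.72179088] 0.473642582141271
the job is handed in; nothing more can be done
None
```

I pointed at both targets in the order asked and handed the job in at 15.5 s of the 48 s allowed. No verdict came back.

- **Turret shell:** with the fingers shut, I held the tips over its middle, about (0.479, 0.228) m, for about 2.8 s. They were about 24.5 mm above the tray's rim.
- **Empty Petri dish:** I held the tips over its centre, about (0.533, -0.266) m, for about 2.5 s. They were about 26 mm above the dish's rim.
- **Travel and finish:** between targets the tips stayed about 22 cm up. The hand finished with the tips about 27 cm above the bench.

**Last checks:** the wrist and side pictures during the dish hold showed everything in place. The measured wrist force stayed under about 2 N, which is sensor noise level.

**Disagreements:** my first rough reading of the dish from the side camera was about 7 mm off the top camera's. The close wrist view agreed with the top camera to about 3 mm, so I used those two. For the turret, the wrist and top cameras differed by up to 5 mm, and I aimed between them. I took no picture after the final raise.

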